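# Tilt the covered cap tray so the caps gather in the pick-up corner

### The job

The clean screw caps in the small steel tray are to be picked out with forceps through the open corner of its clear cover, and you hold the tray for that. Lay the loose cover on the tray without dropping it, so that it sits level on the rim with its lip inside and its open corner over the tray's far left corner as seen from the black grip, and let go of it. Then pick the tray up by its black grip, tilt it towards that corner until all four caps have slid together there, and finish holding it still, tilted and clear of the bench with the cover still seated, having left the other things on the bench where they are.

Things in the scene. Friction and masses are not known exactly. Their poses are not given: they have to be found in the camera images.
- tray: open stainless tray, 140 mm long (x), 110 wide (y), 36 high, walls and floor 3 mm, about 0.26 kg, flat on the worktop. Origin: centre of its underside, z up. A black grip sticks out of its -x end; +x is the far end and, seen from the grip, +y is left. Caps slide well inside at a slope of 20 degrees along both x and y (friction about 0.2)
- tray_grip (a point): middle of the tray's straight black grip (64 mm long along the tray's x, 14 mm thick along y, 26 mm high, from 20 to 46 mm above the tray's underside): 108 mm from the tray's centre towards -x, 33 mm above its underside; pinch it from above along the tray's y
- tray_pick (a point): inner floor corner of the tray at the far left, seen from the grip (x +67, y +52 mm from the tray's centre, 3 mm above its underside): the pick-up corner
- cover: loose clear plate 140 (x) x 110 (y) x 3 mm with its +x +y corner cut away (open corner, 52 x 47 mm), about 0.12 kg, right way up on the worktop. Under it a rounded lip 8 mm deep, 3 mm clear of the tray's walls. Origin: centre of the outline at the lip's underside, z up; seated, it is 28 mm above the tray's origin, axes along the tray's
- cover_grip (a point): centre of the black bar grip on top of the cover: 44 mm long along the cover's x, 12 mm thick (y), 22 mm high, from 11 to 33 mm above the cover's origin; 8 mm from the cover's centre towards -x and 5 mm towards -y
- cover_seat (a point): middle of the underside of the cover's plate, 8 mm above the cover's origin; lies 36 mm above the tray's origin when seated
- cover_corner (a point): point of the cover's missing corner (x +67, y +52, 8 mm above the cover's origin); lies 33 mm above tray_pick when the cover is seated the right way round
- cap_1: cap 1 of four alike black ribbed screw caps, 20 mm diameter, 12 mm high, 12 g, lying loose, flat side up, on the tray's floor; origin under its centre
- cap_2: cap 2 of four alike black ribbed screw caps, 20 mm diameter, 12 mm high, 12 g, lying loose, flat side up, on the tray's floor; origin under its centre
- cap_3: cap 3 of four alike black ribbed screw caps, 20 mm diameter, 12 mm high, 12 g, lying loose, flat side up, on the tray's floor; origin under its centre
- cap_4: cap 4 of four alike black ribbed screw caps, 20 mm diameter, 12 mm high, 12 g, lying loose, flat side up, on the tray's floor; origin under its centre
- forceps: bystander: fine steel forceps, 125 x 15 x 9 mm, lying on the worktop; origin at its underside
- objective_can: bystander: small white can with a black screw lid, 38 mm diameter, 54 mm high, behind the work; origin under its centre
- eyepiece: bystander: black microscope eyepiece, 40 mm diameter, 59 mm high, standing behind the work
- petri_1: bystander: clear petri dish, 58 mm diameter, 14 mm high, behind the work
- immersion_oil: bystander: small brown bottle with a black cap, 28 mm diameter, 62 mm high, behind the work

How it is judged:
By the outcome, as a careful person would: the job done as asked, in the order asked, and still so for the second after the job is handed in, while the arm keeps its last pose, push and grip.
It also fails if it takes over 54 s, if anything falls off the work surface, if the arm or the gripper's body presses on something with over 40 N, if the wrist force passes 120 N, or if a joint passes its speed limit or range.

### The arm

A 6-joint arm with a two-finger parallel gripper is mounted at the origin on a cart in front of the work surface, level with it; the furniture and walls round the work are solid. World frame = base frame: x ahead of the robot, y to its left, z up, the work surface at z = 0. Lengths are in m, angles in degrees, forces in N, time in s.
With the tool pointing down it reaches from about 0.3 to 0.75 m from the base axis. Payload 8.5 kg.
Tool frame: the origin (TCP) lies at the very end of the fingers, on their centre line; the grasp point (between the pads) lies 19 mm behind it (env.hold_point_z is the distance from the TCP to the grasp point, in m); z points along the fingers, y is the line along which they close (so a half turn about z gives the same grasp; the last joint's range is limited). The gripper opens to 85 mm and grips with 20 to 120 N. Pads are 22 mm wide; open, the fingers measure 114 mm over their backs; the gripper's body (76 mm by 85 mm) begins 54 mm behind the grasp point. The pads swing forward as they close: fully open they stand 13 mm farther back than shut.
Start: joints at [-87.909, 21.807, 74.336, -0, 83.858, -12.336], TCP at [0.137, -0.533, 0.231] pointing down, gripper open.
Joint ranges: [-178.18, 178.18], [-50.72, 133.34], [12.68, 142.11], [-81.47, 261.47], [9.98, 163.14], [-165.26, 165.26]. Speed limits (degrees/s): [136.94, 136.94, 180, 180, 180, 180].

### API

Orientations are given as a 3x3 rotation matrix whose columns are the frame's x, y, z axes.
In Python, from rig import env, optics gives the robot as it stands.
- The arm moves only by the shell command python3 -m jog 'ROWS' [OPENING] [FORCE]. ROWS is JSON, a list of rows, each an object with "linear": the shift along the tool's x, y, z in units of 40 mm (1.0 is 40 mm), a list of three; "roll": the turn about the tool's z in units of 5 degrees (1.0 is 5 degrees). A call has 1 to 12 rows; each row shifts and turns the commanded pose from where the row before left it, along the tool's axes as they then stand; what a row does not reach is not made up. A row lasts 1/12 s, in which the tool goes at most 41.7 mm and 7.16 degrees, less where a joint would pass 70% of its speed; a pose out of reach is approached as far as the arm can. A call is refused whole if a number of a shift passes 1 or a number of a turn 1, either way. A call with a gripper value outside its range is refused whole. OPENING is the opening, from -1 (shut) to 1 (fully open), set as the call begins (- or left out, the last holds). The fingers move at their own pace and stop on an object; FORCE is the grip in N (left out, the last holds). Time passes only in rows, so rows that do not move let the fingers close. It gives the time, the measured TCP pose, the force, the opening and the grip force at its end, in the units of the state.
- env.observe(): the state, without advancing time (a new reading comes with each control period).
- optics.get_image(name): name is "side" or "top"; returns the picture (384x512x3 uint8, red, green, blue); there is no depth.
- optics.calibration(name): a dict with "fov_y" (degrees; the focal length in pixels is half the picture's height over the tangent of half this angle, whatever the lens; pixels are square), "cx", "cy" (the principal point, pixels), "D" ([k1, k2, p1, p2, k3] as OpenCV has them; the pictures are not rectified), "T" (4x4, takes a point from camera to world coordinates). Camera axes: x right, y down, z forward; pixel columns grow to the right and rows downward; lengths in m; the calibration is good to about 2 mm. A picture is of the moment at which its call begins. calibration takes no time and is no camera call.
- env.close_job(): hands the job in; it is judged then, once.
The state is a dict: "time_s": time; "q": joint angles; "qvel": joint speeds; "joint_efforts": joint torques, N m; "position": TCP position; "tool_rot": TCP orientation; "ft_force": force on the tool from outside, world axes, zero at the start; "wrist_torque": the same for the moment, N m; "grip_width": finger opening in m; "gripper_force": force on a finger pad.
Only numpy, scipy, OpenCV 4.12 (cv2) and the standard library are available. Lean on these libraries where they do the work, as an engineer would, in place of code of your own. Each camera call takes 0.05 s, during which the arm holds its last target. There are 200 camera calls.

## Working session

There is one attempt and no reset: what is moved stays moved. The work goes in short steps, Python scripts to look and compute and a shell command to move; the robot and the scene stay as the last step left them, time stands still between calls to the robot, and variables do not carry over. Pictures are saved under pics/ and viewed, at most 10 in all, crops included, and the job is handed in when it is done.

```bash
ls; mkdir -p pics; python3 - <<'E'
from rig import env, optics
import cv2
for n in("side","top"):
    c=optics.calibration(n); print(n,c)
    cv2.imwrite(f"pics/{n}0.png",cv2.resize(optics.get_image(n)[:,:,::-1],(800,600),interpolation=cv2.INTER_CUBIC))
s=env.observe(); print(s); print(env.hold_point_z)
E
```

```text
pics
side {'fov_y': 50.926735146795124, 'cx': 252.9202011073396, 'cy': 194.17155774697196, 'D': array([-0.12244408,  0.        ,  0.        ,  0.        ,  0.        ]), 'T': array([[-9.99654145e-01,  1.70601673e-02, -2.00135417e-02,
         6.40442918e-01],
       [ 2.62946828e-02,  6.36107607e-01, -7.71152191e-01,
         8.97183895e-01],
       [-4.25219305e-04, -7.71411734e-01, -6.36336197e-01,
         7.80717239e-01],
       [ 0.00000000e+00,  0.00000000e+00,  0.00000000e+00,
         1.00000000e+00]])}
top {'fov_y': 57.5568185510111, 'cx': 254.45319214421463, 'cy': 190.1744812633247, 'D': array([0.01525953, 0.        , 0.        , 0.        , 0.        ]), 'T': array([[ 0.01194935, -0.99802489,  0.06167278,  0.54590324],
       [-0.9998012 , -0.01290963, -0.01519551,  0.04669651],
       [ 0.01596167, -0.06147895, -0.99798074,  1.1163383 ],
       [ 0.        ,  0.        ,  0.        ,  1.        ]])}
{'time_s': 0.1, 'q': array([-8.79083183e+01,  2.18388108e+01,  7.43786361e+01,  5.53734453e-04,
        8.38564807e+01, -1.23359906e+01]), 'qvel': array([-0.0261234 , -0.04351623, -0.10887831,  0.01320611,  0.05773749,
        0.03371597]), 'joint_efforts': array([ 4.54912166e-03, -4.49217403e+01, -2.31653148e+01, -1.01419828e-04,
        3.70956142e-03,  1.21852599e-05]), 'position': array([ 0.13702572, -0.53240215,  0.2307682 ]), 'tool_rot': array([[ 9.68463202e-01,  2.49156627e-01, -3.74908459e-05],
       [ 2.49156467e-01, -9.68462385e-01,  1.28977057e-03],
       [ 2.85046411e-04, -1.25843642e-03, -9.99999168e-01]]), 'ft_force': array([ 0.40823218,  1.01154558, -0.09488732]), 'wrist_torque': array([ 0.00907673, -0.02383664,  0.05051979]), 'gripper_force': 0.0, 'grip_width': 0.08555345093897046}
0.0187
```

View pics/side0.png

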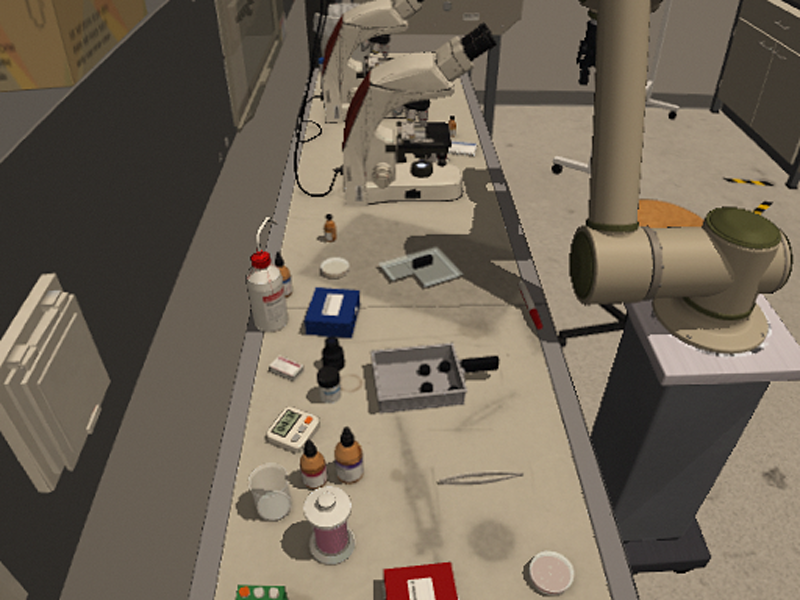

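View pics/top0.png

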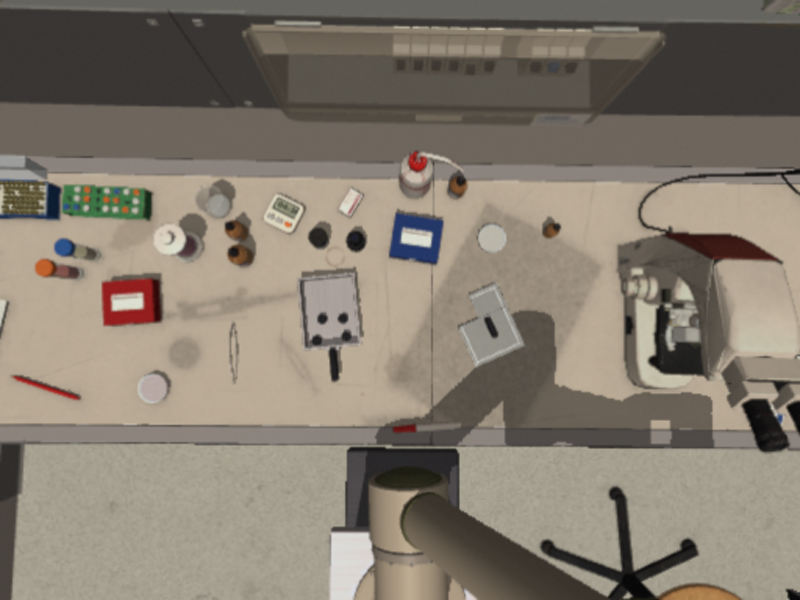

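```bash
cat > h.py <<'E'
import numpy as np, cv2
from rig import env, optics
def KD(n):
    c=optics.calibration(n); f=192/np.tan(np.radians(c["fov_y"]/2))
    return np.array([[f,0,c["cx"]],[0,f,c["cy"]],[0,0,1]]),c["D"],c["T"]
def rays(n,p):
    K,D,T=KD(n); u=cv2.undistortPoints(np.array(p,float).reshape(-1,1,2),K,D).reshape(-1,2)
    return T[:3,3],np.c_[u,np.ones(len(u))]@T[:3,:3].T
def plane(n,p,z):
    o,d=rays(n,p); return o+d*((z-o[2])/d[:,2])[:,None]
def proj(n,P):
    K,D,T=KD(n); Ti=np.linalg.inv(T)
    return cv2.projectPoints(np.array(P,float).reshape(-1,3),cv2.Rodrigues(Ti[:3,:3])[0],Ti[:3,3],K,D)[0].reshape(-1,2)
def tri(p1,p2,n1="top",n2="side"):
    o1,d1=rays(n1,p1);o2,d2=rays(n2,p2);out=[]
    for a,b in zip(d1,d2):
        s=np.linalg.lstsq(np.c_[a,-b],o2-o1,rcond=None)[0]; P,Q=o1+s[0]*a,o2+s[1]*b
        out.append(np.r_[(P+Q)/2,np.linalg.norm(P-Q)])
    return np.array(out)
def blobs(img,thr=45,box=None,amin=25):
    m=(img.max(2)<thr).astype(np.uint8)
    n,l,st,ce=cv2.connectedComponentsWithStats(m)
    r=[]
    for i in range(1,n):
        x,y,w,h,a=st[i]
        if a<amin or a>900: continue
        if box and not(box[0]<ce[i][0]<box[2] and box[1]<ce[i][1]<box[3]): continue
        c=cv2.findContours((l==i).astype(np.uint8),0,2)[0][0]
        r.append((ce[i].round(1),a,cv2.minAreaRect(c)))
    return r
E
python3 -m jog --help 2>&1 | head -30
python3 - <<'E'
from h import *
t=optics.get_image("top");s=optics.get_image("side")
for b in blobs(t,50,(180,160,345,250)):print("T",b)
for b in blobs(s,50,(230,150,330,260)):print("S",b)
A=cv2.resize(t[170:250,180:345,::-1],None,fx=4.8,fy=3.6*4.8/3.6,interpolation=cv2.INTER_CUBIC)[:,:800]
cv2.imwrite("pics/t1.png",A); print(A.shape)
B=np.zeros((600,800,3),np.uint8)
B[:300,:600]=cv2.resize(s[145:195,230:330,::-1],(600,300),interpolation=cv2.INTER_CUBIC)
B[300:,:600]=cv2.resize(s[215:265,230:330,::-1],(600,300),interpolation=cv2.INTER_CUBIC)
cv2.imwrite("pics/s1.png",B)
E
```

```text
invalid input: not JSON, or not a number
T (array([313.9, 209. ]), np.int32(41), ((313.7000427246094, 208.90005493164062), (12.074767112731934, 3.130495071411133), 63.43495178222656))
T (array([213.4, 232.4]), np.int32(74), ((213.0, 232.5), (4.0, 19.0), 0.0))
S (array([270. , 166.9]), np.int32(76), ((270.0, 167.0), (5.692099571228027, 13.28156566619873), 71.56504821777344))
S (array([291.5, 239.5]), np.int32(47), ((291.515869140625, 237.1674346923828), (7.895815372467041, 24.06796646118164), 2.726310968399048))
S (array([307. , 232.6]), np.int32(188), ((306.67822265625, 232.78216552734375), (8.05980110168457, 23.482877731323242), 84.2894058227539))
S (array([284.5, 234.2]), np.int32(49), ((284.5, 234.5), (7.0, 7.0), 90.0))
S (array([271.2, 236.4]), np.int32(41), ((271.0, 236.0), (6.0, 6.0), 90.0))
S (array([272.7, 247.7]), np.int32(43), ((272.5, 247.5), (5.0, 7.0), 90.0))
(384, 792, 3)
```

View pics/t1.png

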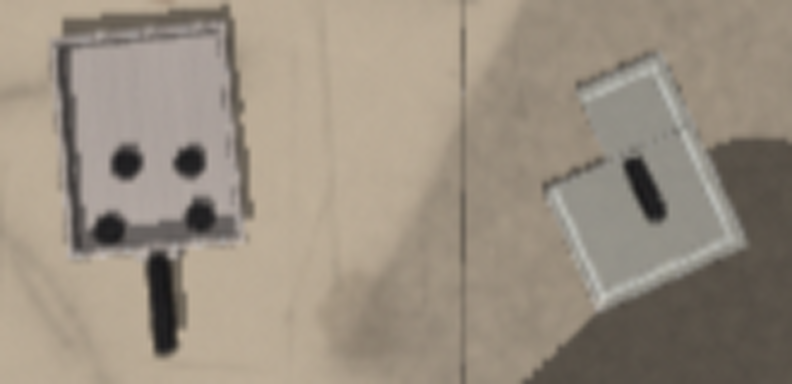

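View pics/s1.png

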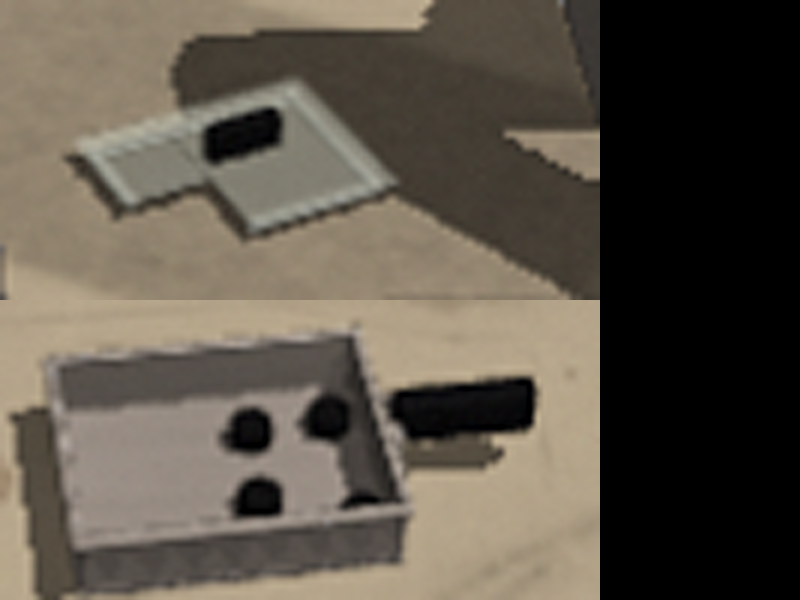

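In the top crop, the tray's rim corners are at (54,40), (226,22), (245,240) and (74,255). The cover's plate corners are at (658,52), (746,243), (600,308) and (546,190), with its notch at the upper left, so it lies the same way round as the tray. In the side crop the same corners are visible and the grips are black.

```bash
cat > m.py <<'E'
from h import *
tc=lambda p:(np.array(p,float)+.5)/4.8-.5+[180,170]
s1=lambda p:(np.array(p,float)+.5)/6-.5+[230,145]
s2=lambda p:(np.array(p,float)-[0,300]+.5)/6-.5+[230,215]
def fit(P,M):  # planar rigid fit M->P
    P=P[:,:2];M=np.array(M,float);a=M-M.mean(0);b=P-P.mean(0)
    th=np.arctan2((a[:,0]*b[:,1]-a[:,1]*b[:,0]).sum(),(a*b).sum())
    R=np.array([[np.cos(th),-np.sin(th)],[np.sin(th),np.cos(th)]])
    t=P.mean(0)-R@M.mean(0); return t,np.degrees(th),np.linalg.norm(P-M@R.T-t,axis=1)
if __name__=="__main__":
    tt=tc([[54,40],[226,22],[245,240],[74,255]]); ts=s2([[75,545],[45,358],[355,330],[408,512]])
    MT=[[.07,.055],[.07,-.055],[-.07,-.055],[-.07,.055]]
    ct=tc([[658,52],[746,243],[600,308],[546,190],[577,90]]); cs=s1([[75,150],[295,80],[397,183],[248,235],[120,212]])
    MC=[[.07,-.055],[-.07,-.055],[-.07,.055],[.018,.055],[.07,.008]]
    for nm,a,b,M,z in(("tray",tt,ts,MT,.036),("cover",ct,cs,MC,.011)):
        P=tri(a,b);print(nm,P.round(4));print(" tri",fit(P,M));print(" top",fit(plane("top",a,z),M));print(" side",fit(plane("side",b,z),M))
    print("bars: tri", tri([[213.4,232.4],[313.9,209]],[[307,232.6],[270,166.9]]))
    for n,p,z in(("top",[213.4,232.4],.046),("side",[307,232.6],.036),("top",[313.9,209],.033),("side",[270,166.9],.025)):print(n,plane(n,[p],z))
E
python3 m.py
```

```text
tray [[6.491e-01 2.279e-01 3.300e-02 1.600e-03]
 [6.620e-01 1.171e-01 3.360e-02 1.100e-03]
 [5.218e-01 1.024e-01 3.350e-02 1.800e-03]
 [5.104e-01 2.121e-01 3.160e-02 6.000e-04]]
 tri (array([0.58583419, 0.16486661]), np.float64(6.256410385746911), array([0.00076025, 0.00097169, 0.00042201, 0.00020801]))
 top (array([0.58511675, 0.16456244]), np.float64(6.247129168607813), array([0.00087988, 0.00077041, 0.00053978, 0.00067991]))
 side (array([0.58673214, 0.16774959]), np.float64(6.039034016927307), array([0.00091606, 0.00105023, 0.00066477, 0.00100913]))
cover [[ 6.482e-01 -1.687e-01  5.900e-03  2.000e-04]
 [ 5.232e-01 -2.262e-01  1.040e-02  1.700e-03]
 [ 4.777e-01 -1.299e-01  9.300e-03  1.700e-03]
 [ 5.570e-01 -9.510e-02  2.800e-03  2.700e-03]
 [ 6.235e-01 -1.152e-01  3.800e-03  2.400e-03]]
 tri (array([ 0.56331202, -0.149984  ]), np.float64(24.66095657286082), array([0.00263148, 0.00306132, 0.0012064 , 0.0025909 , 0.0017433 ]))
 top (array([ 0.56266138, -0.14925384]), np.float64(24.937373043205774), array([0.00239068, 0.00272459, 0.00281868, 0.0021155 , 0.0018469 ]))
 side (array([ 0.5641392 , -0.14412848]), np.float64(25.901162384697916), array([0.00332804, 0.00160542, 0.00231714, 0.0034666 , 0.00125973]))
bars: tri [[ 0.48054156  0.15482535  0.03485783  0.00138822]
 [ 0.55744757 -0.15674654  0.02350096  0.00124793]]
top [[0.48189628 0.15360999 0.046     ]]
side [[0.48009119 0.15600895 0.036     ]]
top [[ 0.55673173 -0.15491434  0.033     ]]
side [[ 0.55822945 -0.15474556  0.025     ]]
```

```bash
python3 -m jog '[{"linear":[0,1,0],"roll":0},{"linear":[0,1,0],"roll":0},{"linear":[0,1,0],"roll":0},{"linear":[0,1,0],"roll":0},{"linear":[0,1,0],"roll":0},{"linear":[0,1,0],"roll":0},{"linear":[0,1,0],"roll":0},{"linear":[0,1,0],"roll":0}]'; python3 -c "
from h import *
s=env.observe();print(s['q'].round(2),s['tool_rot'].round(3))"
```

```text
time_s: 0.87
position: [0.2044, -0.7923, 0.2011]
tool_rot: [[0.968, 0.249, 0.004], [0.249, -0.968, -0.0], [0.004, 0.002, -1.0]]
ft_force: [0.9, -1.4, -3.4]
grip_width: 0.0851
gripper_force: 0.0
[-83.87  55.91  13.43   0.26 110.61  -8.2 ] [[ 0.968  0.249  0.004]
 [ 0.249 -0.968 -0.   ]
 [ 0.004  0.002 -1.   ]]
```

```bash
python3 -m jog '[{"linear":[0,1,0],"roll":0},{"linear":[0,1,0],"roll":0},{"linear":[0,1,0],"roll":0},{"linear":[0,1,0],"roll":0}]'; python3 -c "
from h import *
s=env.observe();print(s['q'].round(2))"
```

```text
time_s: 1.2
position: [0.2138, -0.8316, 0.1747]
tool_rot: [[0.968, 0.248, 0.028], [0.249, -0.962, -0.108], [0.0, 0.112, -0.994]]
ft_force: [0.4, -0.2, 1.0]
grip_width: 0.0856
gripper_force: 0.0
[-83.73  58.17  12.76   0.94 102.71  -7.89]
```

```bash
python3 -m jog '[{"linear":[0,1,0],"roll":0},{"linear":[0,1,0],"roll":0},{"linear":[0,1,0],"roll":0},{"linear":[0,1,0],"roll":0},{"linear":[0,1,0],"roll":0},{"linear":[0,1,0],"roll":0}]'; python3 -c "
from h import *
s=env.observe();print(s['q'].round(2))"; python3 -m jog '[{"linear":[0,-1,0],"roll":0},{"linear":[0,-1,0],"roll":0},{"linear":[0,-1,0],"roll":0}]'; python3 -c "
from h import *
s=env.observe();print(s['q'].round(2))"
```

```text
time_s: 1.7
position: [0.2249, -0.8747, 0.1503]
tool_rot: [[0.968, 0.242, 0.061], [0.249, -0.939, -0.236], [0.0, 0.244, -0.97]]
ft_force: [0.1, -0.9, 0.6]
grip_width: 0.0855
gripper_force: 0.0
[-83.62  60.29  12.77   1.97  92.94  -7.7 ]
time_s: 1.95
position: [0.2023, -0.7893, 0.1277]
tool_rot: [[0.968, 0.242, 0.061], [0.249, -0.939, -0.237], [0.0, 0.245, -0.97]]
ft_force: [0.9, -0.6, 0.2]
grip_width: 0.0858
gripper_force: 0.0
[-84.62  47.47  44.62   2.3   73.93  -9.42]
```

The tool can be tilted outward by pushing past the reach limit, and the tilt stays. It now leans 14 degrees towards -y, so I'll undo that with the same push on the opposite side.

```bash
cat > d.py <<'E'
# python3 d.py x y z ... : successive world waypoints -> tool-axis shifts (units of 40 mm), rows needed
import sys; from h import *
s=env.observe();R=s['tool_rot'];p=s['position']; az=np.degrees(np.arctan2(R[1,0],R[0,0]))
print('t',s['time_s'],'p',p.round(4),'q',s['q'].round(1),'az',az.round(2),'lean',np.degrees(R[:2,2]).round(2),'w',round(s['grip_width'],4))
for w in np.array(sys.argv[1:],float).reshape(-1,3):
    v=R.T@(w-p)/.04; print(w,'units',v.round(3),'n>=',int(np.ceil(np.linalg.norm(v)*.96/1))); p=w
E
python3 d.py .2 -.7 .35  .25 -.4 .35 .4 0 .35 .25 .4 .35 -.2 .8 .35
```

```text
t 1.95 p [ 0.2023 -0.7893  0.1277] q [-84.6  47.5  44.6   2.3  73.9  -9.4] az 14.44 lean [  3.5  -13.57] w 0.0858
[ 0.2  -0.7   0.35] units [ 0.501 -0.752 -5.92 ] n>= 6
[ 0.25 -0.4   0.35] units [ 3.08 -6.74 -1.7 ] n>= 8
[0.4  0.   0.35] units [ 6.125 -8.484 -2.14 ] n>= 11
[0.25 0.4  0.35] units [ -1.139 -10.296  -2.598] n>= 11
[-0.2   0.8   0.35] units [ -8.402 -12.109  -3.056] n>= 15
```

```bash
python3 -m jog '[{"linear":[0.08,-0.13,-0.98],"roll":0},{"linear":[0.08,-0.13,-0.98],"roll":0},{"linear":[0.08,-0.13,-0.98],"roll":0},{"linear":[0.08,-0.13,-0.98],"roll":0},{"linear":[0.08,-0.13,-0.98],"roll":0},{"linear":[0.08,-0.13,-0.98],"roll":0},{"linear":[0.39,-0.84,-0.21],"roll":0},{"linear":[0.39,-0.84,-0.21],"roll":0},{"linear":[0.39,-0.84,-0.21],"roll":0},{"linear":[0.39,-0.84,-0.21],"roll":0},{"linear":[0.39,-0.84,-0.21],"roll":0},{"linear":[0.39,-0.84,-0.21],"roll":0}]' >/dev/null
python3 -m jog '[{"linear":[0.39,-0.84,-0.21],"roll":0},{"linear":[0.39,-0.84,-0.21],"roll":0},{"linear":[0.56,-0.77,-0.19],"roll":0},{"linear":[0.56,-0.77,-0.19],"roll":0},{"linear":[0.56,-0.77,-0.19],"roll":0},{"linear":[0.56,-0.77,-0.19],"roll":0},{"linear":[0.56,-0.77,-0.19],"roll":0},{"linear":[0.56,-0.77,-0.19],"roll":0},{"linear":[0.56,-0.77,-0.19],"roll":0},{"linear":[0.56,-0.77,-0.19],"roll":0},{"linear":[0.56,-0.77,-0.19],"roll":0},{"linear":[0.56,-0.77,-0.19],"roll":0}]' >/dev/null
python3 d.py .4 0 .35 .25 .4 .35 -.2 .8 .35
```

```text
t 3.95 p [ 0.3889 -0.0359  0.3477] q [-14.5  -0.4  85.1 -12.4  88.4  60.7] az 14.44 lean [  3.54 -13.59] w 0.0854
[0.4  0.   0.35] units [ 0.492 -0.763 -0.252] n>= 1
[0.25 0.4  0.35] units [ -1.138 -10.295  -2.604] n>= 11
[-0.2   0.8   0.35] units [ -8.401 -12.107  -3.067] n>= 15
```

```bash
python3 -m jog '[{"linear":[0.08,-0.13,0],"roll":-1},{"linear":[0.08,-0.13,0],"roll":-1},{"linear":[0.08,-0.13,0],"roll":-1},{"linear":[0.08,-0.13,0],"roll":-1},{"linear":[0.08,-0.13,0],"roll":-1},{"linear":[0.08,-0.13,0],"roll":-1}]' >/dev/null
python3 d.py  .25 .4 .3 -.2 .8 .3
```

```text
t 4.45 p [ 0.392  -0.0025  0.339 ] q [ -9.1   0.6  85.5 -13.   88.3  35.9] az 43.93 lean [  3.49 -13.57] w 0.0852
[0.25 0.4  0.3 ] units [ 4.511 -9.578 -1.655] n>= 11
[-0.2  0.8  0.3] units [ -1.155 -14.694  -3.053] n>= 15
```

```bash
python3 -m jog '[{"linear":[0.41,-0.87,-0.15],"roll":0},{"linear":[0.41,-0.87,-0.15],"roll":0},{"linear":[0.41,-0.87,-0.15],"roll":0},{"linear":[0.41,-0.87,-0.15],"roll":0},{"linear":[0.41,-0.87,-0.15],"roll":0},{"linear":[0.41,-0.87,-0.15],"roll":0},{"linear":[0.41,-0.87,-0.15],"roll":0},{"linear":[0.41,-0.87,-0.15],"roll":0},{"linear":[0.41,-0.87,-0.15],"roll":0},{"linear":[0.41,-0.87,-0.15],"roll":0},{"linear":[0.41,-0.87,-0.15],"roll":0}]' >/dev/null
python3 -m jog '[{"linear":[-0.08,-0.97,-0.2],"roll":0},{"linear":[-0.08,-0.97,-0.2],"roll":0},{"linear":[-0.08,-0.97,-0.2],"roll":0},{"linear":[-0.08,-0.97,-0.2],"roll":0},{"linear":[-0.08,-0.97,-0.2],"roll":0},{"linear":[-0.08,-0.97,-0.2],"roll":0},{"linear":[-0.08,-0.97,-0.2],"roll":0},{"linear":[-0.08,-0.97,-0.2],"roll":0},{"linear":[-0.08,-0.97,-0.2],"roll":0},{"linear":[-0.08,-0.97,-0.2],"roll":0},{"linear":[-0.08,-0.97,-0.2],"roll":0}]' >/dev/null
python3 d.py -.2 .8 .3 -.2 .8 .4 -.23 .92 .3
```

```text
t 6.2833 p [-0.0763  0.6912  0.2991] q [ 88.1  45.9  20.7  -5.  126.9 131.1] az 43.69 lean [  3.51 -13.58] w 0.0852
[-0.2  0.8  0.3] units [-0.356 -4.013 -0.857] n>= 4
[-0.2  0.8  0.4] units [-0.306  0.53  -2.424] n>= 3
[-0.23  0.92  0.3 ] units [ 1.824 -3.115  1.667] n>= 4
```

```bash
python3 -m jog '[{"linear":[-0.1,-0.97,-0.21],"roll":0},{"linear":[-0.1,-0.97,-0.21],"roll":0},{"linear":[-0.1,-0.97,-0.21],"roll":0},{"linear":[-0.1,-0.97,-0.21],"roll":0},{"linear":[-0.1,-0.97,-0.21],"roll":0},{"linear":[-0.1,-0.97,-0.21],"roll":0}]' >/dev/null
python3 - <<'E'
from h import *
s=env.observe();R=s['tool_rot'];l=-R[:2,2];u=np.r_[l/np.linalg.norm(l),0]; print(R.T@u,u)
E
python3 d.py
```

```text
[ 0.4884068  -0.85540459 -0.17245805] [-0.25450396  0.96707173  0.        ]
t 6.7833 p [-0.2277  0.7238  0.2426] q [ 98.9  53.5  12.8  -1.2 123.6 143.9] az 44.1 lean [ 2.51 -9.56] w 0.0858
```

```bash
python3 -m jog '[{"linear":[0.48,-0.85,-0.17],"roll":0},{"linear":[0.48,-0.85,-0.17],"roll":0},{"linear":[0.48,-0.85,-0.17],"roll":0},{"linear":[0.48,-0.85,-0.17],"roll":0}]' >/dev/null
python3 d.py
```

```text
t 7.1167 p [-0.2324  0.762   0.1959] q [ 98.6  56.7  12.8  -0.5 116.2 144. ] az 44.33 lean [ 1.25 -5.45] w 0.0854
```

```bash
python3 -m jog '[{"linear":[0.46,-0.87,-0.1],"roll":0},{"linear":[0.46,-0.87,-0.1],"roll":0},{"linear":[0.46,-0.87,-0.1],"roll":0},{"linear":[0.46,-0.87,-0.1],"roll":0}]' >/dev/null
python3 d.py
```

```text
t 7.45 p [-0.2416  0.7957  0.1565] q [ 98.7  59.3  12.8   0.3 108.9 144.4] az 44.41 lean [-0.11 -1.01] w 0.0852
```

```bash
python3 -m jog '[{"linear":[0.6,-0.7,-0.02],"roll":0}]' >/dev/null
python3 d.py .05 .6 .3  .4 0 .3 .558 -.157 .25
```

```text
t 7.5333 p [-0.2377  0.8051  0.1479] q [ 98.3  59.9  12.8   0.5 107.2 143.9] az 44.52 lean [-0.45  0.08] w 0.0857
[0.05 0.6  0.3 ] units [ 1.515  8.675 -3.865] n>= 10
[0.4 0.  0.3] units [-4.278 16.83  -0.088] n>= 17
[ 0.558 -0.157  0.25 ] units [0.07  5.576 1.214] n>= 6
```

```bash
python3 -m jog '[{"linear":[0.15,0.87,-0.39],"roll":0},{"linear":[0.15,0.87,-0.39],"roll":0},{"linear":[0.15,0.87,-0.39],"roll":0},{"linear":[0.15,0.87,-0.39],"roll":0},{"linear":[0.15,0.87,-0.39],"roll":0},{"linear":[0.15,0.87,-0.39],"roll":0},{"linear":[0.15,0.87,-0.39],"roll":0},{"linear":[0.15,0.87,-0.39],"roll":0},{"linear":[0.15,0.87,-0.39],"roll":0},{"linear":[0.15,0.87,-0.39],"roll":0}]' >/dev/null
python3 -m jog '[{"linear":[-0.24,0.93,0],"roll":0},{"linear":[-0.24,0.93,0],"roll":0},{"linear":[-0.24,0.93,0],"roll":0},{"linear":[-0.24,0.93,0],"roll":0},{"linear":[-0.24,0.93,0],"roll":0},{"linear":[-0.24,0.93,0],"roll":0},{"linear":[-0.24,0.93,0],"roll":0},{"linear":[-0.24,0.93,0],"roll":0},{"linear":[-0.24,0.93,0],"roll":0},{"linear":[-0.24,0.93,0],"roll":0},{"linear":[-0.24,0.93,0],"roll":0},{"linear":[-0.24,0.93,0],"roll":0}]' >/dev/null
python3 -m jog '[{"linear":[-0.24,0.93,0],"roll":0},{"linear":[-0.24,0.93,0],"roll":0},{"linear":[-0.24,0.93,0],"roll":0},{"linear":[-0.24,0.93,0],"roll":0},{"linear":[0,0,0],"roll":1},{"linear":[0,0,0],"roll":1},{"linear":[0,0,0],"roll":1},{"linear":[0,0,0],"roll":0.9}]' >/dev/null
python3 d.py .558 -.157 .12 .558 -.157 .008
```

```text
t 10.0333 p [0.3582 0.0655 0.2996] q [-8.5 -0.2 91.4  0.  89.3 56.9] az 24.61 lean [-0.44  0.07] w 0.0852
[ 0.558 -0.157  0.12 ] units [2.254 7.157 4.443] n>= 9
[ 0.558 -0.157  0.008] units [0.018 0.012 2.8  ] n>= 3
```

```bash
python3 -m jog '[{"linear":[0.25,0.795,0.49],"roll":0},{"linear":[0.25,0.795,0.49],"roll":0},{"linear":[0.25,0.795,0.49],"roll":0},{"linear":[0.25,0.795,0.49],"roll":0},{"linear":[0.25,0.795,0.49],"roll":0},{"linear":[0.25,0.795,0.49],"roll":0},{"linear":[0.25,0.795,0.49],"roll":0},{"linear":[0.25,0.795,0.49],"roll":0},{"linear":[0.25,0.795,0.49],"roll":0},{"linear":[0,0,0.8],"roll":0},{"linear":[0,0,0.8],"roll":0},{"linear":[0,0,0],"roll":0}]' >/dev/null
python3 d.py .558 -.157 .014
```

```text
t 11.0333 p [ 0.5559 -0.1546  0.0518] q [-27.2  35.4  83.2  -0.1  62.4  38. ] az 24.88 lean [-0.97  0.36] w 0.0854
[ 0.558 -0.157  0.014] units [0.035 0.089 0.944] n>= 1
```

```bash
python3 -m jog '[{"linear":[0.035,0.07,0.4],"roll":0},{"linear":[0,0,0.35],"roll":0},{"linear":[0,0,0.15],"roll":0},{"linear":[0,0,0],"roll":0}]' | grep -E "pos|ft"
python3 -m jog '[{"linear":[0,0,0],"roll":0},{"linear":[0,0,0],"roll":0},{"linear":[0,0,0],"roll":0},{"linear":[0,0,0],"roll":0},{"linear":[0,0,0],"roll":0},{"linear":[0,0,0],"roll":0},{"linear":[0,0,0],"roll":0},{"linear":[0,0,0],"roll":0}]' -1 40
python3 d.py
```

```text
position: [0.5607, -0.1572, 0.0217]
ft_force: [0.2, 0.7, 0.7]
time_s: 12.03
position: [0.5609, -0.1575, 0.022]
tool_rot: [[0.907, 0.421, -0.007], [0.421, -0.907, 0.001], [-0.006, -0.004, -1.0]]
ft_force: [-1.8, 1.3, 4.5]
grip_width: 0.0108
gripper_force: 42.5
t 12.0333 p [ 0.5609 -0.1575  0.022 ] q [-27.3  38.   84.2  -0.2  58.2  37.9] az 24.91 lean [-0.39  0.06] w 0.0108
```

```bash
python3 -m jog '[{"linear":[0,0,0],"roll":0},{"linear":[0,0,0],"roll":0},{"linear":[0,0,0],"roll":0},{"linear":[0,0,0.1],"roll":0},{"linear":[0,0,0.08],"roll":0},{"linear":[0,0,0],"roll":0}]' -0.4 40 | grep -E "pos|ft|wid"
python3 -m jog '[{"linear":[0,0,0],"roll":0},{"linear":[0,0,0],"roll":0},{"linear":[0,0,0],"roll":0},{"linear":[0,0,0],"roll":0},{"linear":[0,0,0],"roll":0}]' -1 50
python3 d.py
```

```text
position: [0.5604, -0.1572, 0.0134]
ft_force: [0.5, -1.4, -0.4]
grip_width: 0.0256
time_s: 12.95
position: [0.5607, -0.1574, 0.0143]
tool_rot: [[0.907, 0.421, -0.007], [0.421, -0.907, 0.001], [-0.006, -0.004, -1.0]]
ft_force: [0.3, 0.3, -1.8]
grip_width: 0.0108
gripper_force: 50.9
t 12.95 p [ 0.5607 -0.1574  0.0143] q [-27.3  38.6  84.6  -0.2  57.2  37.9] az 24.91 lean [-0.42  0.07] w 0.0108
```

```bash
python3 -m jog '[{"linear":[0,0,-0.2],"roll":0},{"linear":[0,0,-0.5],"roll":0},{"linear":[0,0,-0.8],"roll":0},{"linear":[0,0,-0.9],"roll":0},{"linear":[0,0,-0.6],"roll":0},{"linear":[0,0,-0.2],"roll":0.5},{"linear":[0,0,0],"roll":0.9},{"linear":[0,0,0],"roll":0.9},{"linear":[0,0,0],"roll":0.9},{"linear":[0,0,0],"roll":0.54},{"linear":[0,0,0],"roll":0}]'
python3 d.py .5804 .1594 .105 .5804 .1594 .075
```

```text
time_s: 13.87
position: [0.5616, -0.1575, 0.143]
tool_rot: [[0.994, 0.107, -0.007], [0.107, -0.994, 0.001], [-0.007, -0.002, -1.0]]
ft_force: [-0.7, -0.2, -1.8]
grip_width: 0.0111
gripper_force: 50.9
t 13.8667 p [ 0.5616 -0.1575  0.143 ] q [-27.2  29.6  76.6  -0.1  74.2  56.7] az 6.12 lean [-0.39  0.05] w 0.0111
[0.5804 0.1594 0.105 ] units [ 1.318 -7.827  0.953] n>= 8
[0.5804 0.1594 0.075 ] units [0.005 0.001 0.75 ] n>= 1
```

```bash
python3 -m jog '[{"linear":[0.13,-0.4,0],"roll":0},{"linear":[0.13,-0.7,0],"roll":0},{"linear":[0.13,-0.85,0.1],"roll":0},{"linear":[0.13,-0.9,0.1],"roll":0},{"linear":[0.13,-0.9,0.1],"roll":0},{"linear":[0.13,-0.9,0.1],"roll":0},{"linear":[0.13,-0.9,0.1],"roll":0},{"linear":[0.13,-0.9,0.1],"roll":0},{"linear":[0.13,-0.7,0.1],"roll":0},{"linear":[0.13,-0.5,0.1],"roll":0},{"linear":[0,-0.18,0.1],"roll":0},{"linear":[0,0,0],"roll":0}]' |grep -E "width|gripper"
python3 -m jog '[{"linear":[0,0,0],"roll":0},{"linear":[0,0,0],"roll":0}]' >/dev/null
python3 d.py .5804 .1594 .065
python3 - <<'E'
from h import *
t=optics.get_image("top");s=optics.get_image("side")
B=np.zeros((600,800,3),np.uint8)
B[:,:400]=cv2.resize(t[160:250,180:240,::-1],(400,600),interpolation=cv2.INTER_CUBIC)
B[:450,400:]=cv2.resize(s[190:265,230:297,::-1],(400,450),interpolation=cv2.INTER_CUBIC)
cv2.imwrite("pics/h1.png",B)
E
```

```text
grip_width: 0.0106
gripper_force: 50.9
t 15.0333 p [0.5794 0.1582 0.1069] q [ 4.  33.3 76.3  0.1 70.8 87.8] az 6.17 lean [-0.4   0.05] w 0.0107
[0.5804 0.1594 0.065 ] units [ 0.035 -0.026  1.048] n>= 2
```

View pics/h1.png

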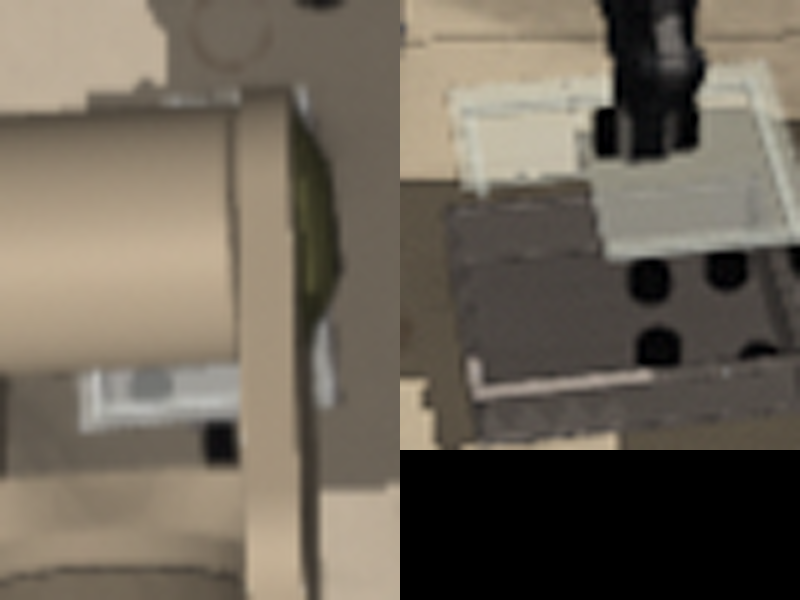

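Over the tray, the cover's corners show at (80,430), (335,408) and about (303,85) in the top crop. In the side crop they are at (453,90), (770,65), (607,257) and (485,193), with the notch towards +x +y.

```bash
python3 - <<'E'
from h import *; from m import fit
k=400/60
T=lambda p:(np.array(p,float)+.5)/k-.5+[180,160]
S=lambda p:(np.array(p,float)-[400,0]+.5)/np.array([400/67,6])-.5+[230,190]
s=env.observe();z=s['position'][2]-.0143+.011;p=s['position'][:2]
c,sn=np.cos(np.radians(6.2)),np.sin(np.radians(6.2));R=np.array([[c,-sn],[sn,c]])
print(plane("top",T([[80,430],[335,408],[303,85]]),z))
for n,q,M in(("top",T([[80,430],[335,408],[303,85]]),[[-.07,.055],[-.07,-.055],[.07,-.055]]),("side",S([[453,90],[770,65],[607,257],[485,193]]),[[.07,-.055],[-.07,-.055],[.018,.055],[.07,.008]])):
    t,a,r=fit(plane(n,q,z),M); print(n,t,a,r.round(4),"vs TCP in tray axes",R.T@(t-p))
print("expected centre-TCP", np.array([.008-.0023,.005]))
E
```

```text
[[0.508484   0.21092716 0.10367995]
 [0.51916782 0.10123881 0.10367995]
 [0.65937048 0.11746888 0.10367995]]
top [0.58352314 0.16399292] 6.295185857605088 [0.0006 0.0009 0.0005] vs TCP in tray axes [0.00460644 0.00537679]
side [0.58113965 0.16532373] 6.1090416367769445 [0.0008 0.0028 0.0036 0.0059] vs TCP in tray axes [0.00238061 0.00695723]
expected centre-TCP [0.0057 0.005 ]
```

```bash
python3 -m jog '[{"linear":[0.07,-0.02,0.3],"roll":0},{"linear":[0,0,0.4],"roll":0},{"linear":[0,0,0.35],"roll":0},{"linear":[0,0,0.2],"roll":0},{"linear":[0,0,0],"roll":0},{"linear":[0,0,0],"roll":0}]' |grep -E "width|ft"
python3 d.py .582 .1592 .0515
python3 - <<'E'
from h import *
s=optics.get_image("side")
cv2.imwrite("pics/h2.png",cv2.resize(s[205:265,230:310,::-1],(800,600),interpolation=cv2.INTER_CUBIC))
E
```

```text
ft_force: [-0.1, -0.7, -1.1]
grip_width: 0.0109
t 15.6333 p [0.5817 0.1603 0.0563] q [ 4.1 36.9 78.9  0.1 64.6 87.9] az 6.19 lean [-0.44  0.06] w 0.0109
[0.582  0.1592 0.0515] units [0.006 0.029 0.121] n>= 1
```

View pics/h2.png

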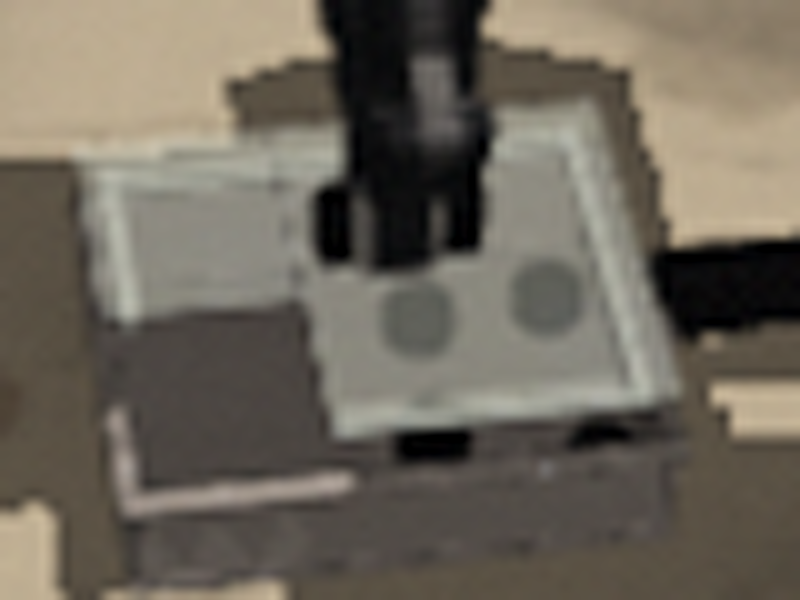

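The cover hovers just above the rim with its notch over the far left corner. Its corners are at about (75,152), (590,100), (682,402) and (340,438).

```bash
python3 - <<'E'
from h import *; from m import fit
S=lambda p:(np.array(p,float)+.5)/10-.5+[230,205]
z=env.observe()['position'][2]-.0033
t,a,r=fit(plane("side",S([[75,152],[590,100],[682,402],[340,438]]),z),[[.07,-.055],[-.07,-.055],[-.07,.055],[.018,.055]]);print(t,a,r.round(4))
t,a,r=fit(plane("side",S([[128,512]]),.036),[[.07,.055]])
print("rim +x+y corner",plane("side",S([[128,512]]),.036))
E
```

```text
[0.58692163 0.16770187] 6.641703927421207 [0.0008 0.0011 0.0014 0.0014]
rim +x+y corner [[0.64921203 0.23151133 0.036     ]]
```

The side view puts the cover within 0.3 mm of the tray's centre, so I'll lower it.

```bash
python3 -m jog '[{"linear":[0,0,0.1],"roll":0},{"linear":[0,0,0.1],"roll":0},{"linear":[0,0,0.05],"roll":0},{"linear":[0,0,0.05],"roll":0},{"linear":[0,0,0],"roll":0}]' |grep -E "pos|ft"
python3 -m jog '[{"linear":[0,0,0.03],"roll":0},{"linear":[0,0,0.02],"roll":0},{"linear":[0,0,0],"roll":0},{"linear":[0,0,0],"roll":0}]' |grep -E "pos|ft"
```

```text
position: [0.5813, 0.1606, 0.0442]
ft_force: [0.2, 1.0, -1.3]
position: [0.5815, 0.1606, 0.0426]
ft_force: [-0.2, -0.5, -0.9]
```

```bash
python3 -m jog '[{"linear":[0,0,0.02],"roll":0},{"linear":[0,0,0.02],"roll":0},{"linear":[0,0,0],"roll":0},{"linear":[0,0,0],"roll":0}]' |grep -E "pos|ft"
```

```text
position: [0.5817, 0.1606, 0.0422]
ft_force: [-3.1, -0.9, 7.7]
```

```bash
python3 -m jog '[{"linear":[0,0,0],"roll":0},{"linear":[0,0,0],"roll":0},{"linear":[0,0,0],"roll":0},{"linear":[0,0,0],"roll":0},{"linear":[0,0,-0.2],"roll":0},{"linear":[0,0,-0.6],"roll":0},{"linear":[0,0,-0.9],"roll":0},{"linear":[-0.5,0,-0.8],"roll":0},{"linear":[-0.9,0,0],"roll":0},{"linear":[-0.9,0,0],"roll":0},{"linear":[-0.3,0,0],"roll":0},{"linear":[0,0,0],"roll":0}]' -0.2 50 |grep -E "pos|ft|width"
python3 d.py .478 .1535 .08 .478 .1535 .02
python3 - <<'E'
from h import *
t=optics.get_image("top");s=optics.get_image("side")
B=np.zeros((600,800,3),np.uint8)
B[:,:400]=cv2.resize(t[160:250,180:240,::-1],(400,600),interpolation=cv2.INTER_CUBIC)
B[:360,400:]=cv2.resize(s[205:265,230:297,::-1],(400,360),interpolation=cv2.INTER_CUBIC)
cv2.imwrite("pics/h3.png",B)
E
```

```text
position: [0.4763, 0.1493, 0.1428]
ft_force: [0.2, 0.5, 1.3]
grip_width: 0.0345
t 17.7667 p [0.4763 0.1493 0.1428] q [ 3.7 22.  90.2  0.1 68.2 87.5] az 6.24 lean [-0.43  0.06] w 0.0345
[0.478  0.1535 0.08  ] units [ 0.065 -0.098  1.569] n>= 2
[0.478  0.1535 0.02  ] units [0.011 0.003 1.5  ] n>= 2
```

View pics/h3.png

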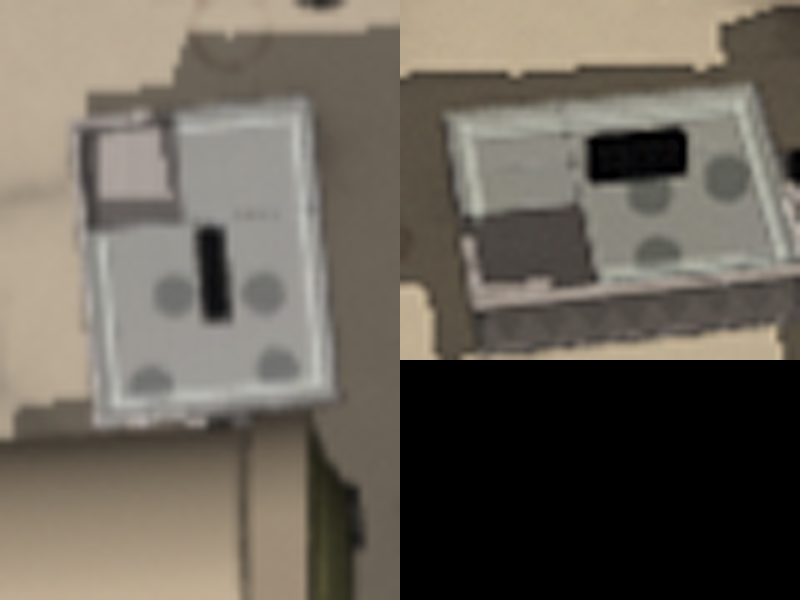

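The cover is seated level, with its notch over the far left corner at (130,165) in the top crop, and all four caps show through it. Next I'll grasp the tray's grip.

```bash
python3 -m jog '[{"linear":[0.065,-0.098,0.6],"roll":0},{"linear":[0,0,0.9],"roll":0},{"linear":[0,0,0.85],"roll":0},{"linear":[0,0,0.5],"roll":0},{"linear":[0,0,0.2],"roll":0},{"linear":[0,0,0.05],"roll":0},{"linear":[0,0,0],"roll":0}]' |grep -E "ft"
python3 d.py .478 .1535 .0145
```

```text
ft_force: [-0.3, 0.4, 0.7]
t 18.45 p [0.4811 0.1536 0.0179] q [ 4.2 32.9 97.4  0.1 50.  87.9] az 6.21 lean [-0.37  0.07] w 0.0343
[0.478  0.1535 0.0145] units [-0.077 -0.006  0.086] n>= 1
```

```bash
python3 -m jog '[{"linear":[0,0,0.08],"roll":0},{"linear":[0,0,0],"roll":0},{"linear":[0,0,0],"roll":0},{"linear":[0,0,0],"roll":0},{"linear":[0,0,0],"roll":0},{"linear":[0,0,0],"roll":0},{"linear":[0,0,0],"roll":0},{"linear":[0,0,0],"roll":0}]' -1 110
python3 -m jog '[{"linear":[0,0,-0.1],"roll":0},{"linear":[0,0,-0.3],"roll":0},{"linear":[0,0,-0.3],"roll":0},{"linear":[0,0,-0.1],"roll":0},{"linear":[0,0,0],"roll":0}]'
python3 - <<'E'
from h import *
s=optics.get_image("side")
cv2.imwrite("pics/h4.png",cv2.resize(s[190:270,230:337,::-1],(800,600),interpolation=cv2.INTER_CUBIC))
E
```

```text
time_s: 19.12
position: [0.4809, 0.1537, 0.0155]
tool_rot: [[0.994, 0.108, -0.004], [0.108, -0.994, 0.001], [-0.004, -0.002, -1.0]]
ft_force: [0.3, 2.0, 6.0]
grip_width: 0.013
gripper_force: 107.9
time_s: 19.53
position: [0.4801, 0.1535, 0.047]
tool_rot: [[0.994, 0.108, -0.007], [0.108, -0.994, 0.001], [-0.007, -0.002, -1.0]]
ft_force: [-0.5, -0.4, -5.7]
grip_width: 0.0125
gripper_force: 107.5
```

View pics/h4.png

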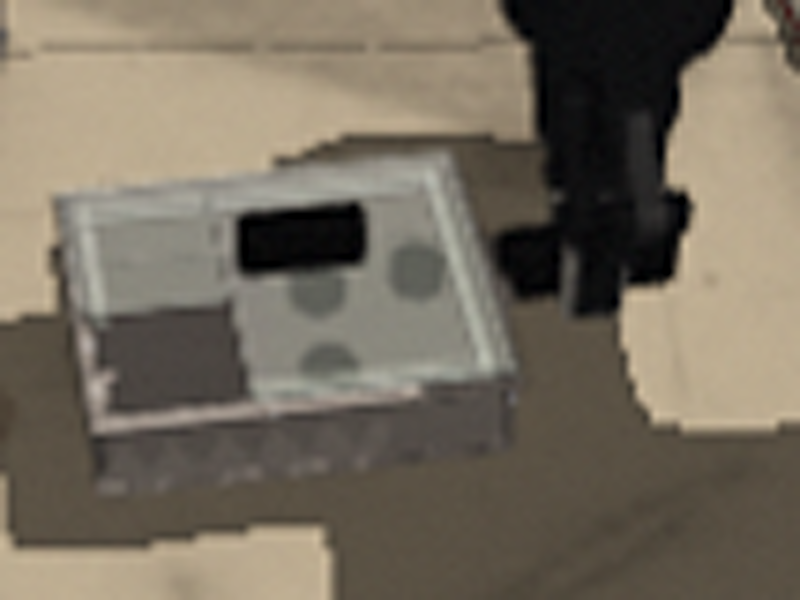

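```bash
python3 -m jog '[{"linear":[0,0,-0.3],"roll":0},{"linear":[0,0,-0.6],"roll":0},{"linear":[0,0,-0.8],"roll":0},{"linear":[0,0,-0.9],"roll":0},{"linear":[0,0,-0.9],"roll":0},{"linear":[0,0,-0.9],"roll":0},{"linear":[0,0,-0.9],"roll":0},{"linear":[0,0,-0.9],"roll":0},{"linear":[0,0,-0.9],"roll":0},{"linear":[0,0,-0.6],"roll":0},{"linear":[0,0,-0.3],"roll":0}]' |grep -E "width|gripper"
python3 d.py .34 .58 .4
```

```text
grip_width: 0.0124
gripper_force: 107.8
t 20.5 p [0.4828 0.1532 0.3689] q [4.100e+00 1.390e+01 6.370e+01 1.000e-01 1.027e+02 8.790e+01] az 6.21 lean [-0.24  0.08] w 0.0124
[0.34 0.58 0.4 ] units [ -2.397 -10.996  -0.749] n>= 11
```

```bash
python3 -m jog '[{"linear":[-0.1,-0.4,0],"roll":0},{"linear":[-0.18,-0.7,0],"roll":0},{"linear":[-0.2,-0.9,0],"roll":0},{"linear":[-0.2,-0.95,0],"roll":0},{"linear":[-0.2,-0.95,0],"roll":0},{"linear":[-0.2,-0.95,0],"roll":0},{"linear":[-0.2,-0.95,0],"roll":0},{"linear":[-0.2,-0.95,0],"roll":0},{"linear":[-0.2,-0.95,0],"roll":0},{"linear":[-0.2,-0.95,0],"roll":0},{"linear":[-0.2,-0.9,0],"roll":0},{"linear":[-0.2,-0.6,0],"roll":0}]' >/dev/null
python3 -m jog '[{"linear":[0,0,0],"roll":-0.4},{"linear":[0,0,0],"roll":-0.8},{"linear":[0,0,0],"roll":-1},{"linear":[0,0,0],"roll":-1},{"linear":[0,0,0],"roll":-1},{"linear":[0,0,0],"roll":-1},{"linear":[0,0,0],"roll":-1},{"linear":[0,0,0],"roll":-1},{"linear":[0,0,0],"roll":-1},{"linear":[0,0,0],"roll":-1},{"linear":[0,0,0],"roll":-1},{"linear":[0,0,0],"roll":-1}]' |grep -E "gripper|ft"
python3 d.py
```

```text
ft_force: [0.4, -0.6, -6.2]
gripper_force: 107.9
t 22.5 p [0.348  0.5469 0.3659] q [ 46.9  30.8  37.8   0.4 111.8  74.6] az 62.45 lean [-0.56 -0.1 ] w 0.0128
```

```bash
python3 -m jog '[{"linear":[0,0,0],"roll":-1},{"linear":[0,0,0],"roll":-1},{"linear":[0,0,0],"roll":-1},{"linear":[0,0,0],"roll":-1},{"linear":[0,0,0],"roll":-1},{"linear":[0,0,0],"roll":-1},{"linear":[0,0,0],"roll":-1},{"linear":[0,0,0],"roll":-1},{"linear":[0,0,0],"roll":-1},{"linear":[0,0,0],"roll":-1},{"linear":[0,0,0],"roll":-1},{"linear":[0,0,0],"roll":-1}]' >/dev/null
python3 -m jog '[{"linear":[0,0,0],"roll":-1},{"linear":[0,0,0],"roll":-1},{"linear":[0,0,0],"roll":-1},{"linear":[0,0,0],"roll":-1},{"linear":[0,0,0],"roll":-1},{"linear":[0,0,0],"roll":-1},{"linear":[0,0,0],"roll":-1},{"linear":[0,0,0],"roll":-1},{"linear":[0,0,0],"roll":-1},{"linear":[0,0,0],"roll":-1},{"linear":[0,0,0],"roll":-1},{"linear":[0,0,0],"roll":-1}]' |grep -E "gripper|ft"
python3 d.py .40 .70 .37
```

```text
ft_force: [-0.1, 0.2, -4.3]
gripper_force: 108.0
t 24.5 p [0.3484 0.5471 0.3663] q [ 46.9  30.8  37.8   0.3 111.8 -45.4] az -177.56 lean [-0.46 -0.03] w 0.0125
[0.4  0.7  0.37] units [-1.452  3.765 -0.106] n>= 4
```

```bash
python3 -m jog '[{"linear":[0,0,0],"roll":-1},{"linear":[0,0,0],"roll":-1},{"linear":[-0.3,0.3,0],"roll":0},{"linear":[-0.5,0.5,0],"roll":0},{"linear":[-0.6,0.6,0],"roll":0},{"linear":[-0.6,0.6,0],"roll":0},{"linear":[-0.6,0.6,0],"roll":0},{"linear":[-0.6,0.6,0],"roll":0},{"linear":[-0.6,0.6,0],"roll":0},{"linear":[-0.6,0.6,0],"roll":0}]' |grep -E "gripper|ft"
python3 d.py
```

```text
ft_force: [-1.1, 0.3, -4.2]
gripper_force: 108.1
t 25.3333 p [0.4241 0.664  0.3037] q [ 48.5  48.7  12.8   1.1 114.6 -53.2] az -167.88 lean [1.77 3.5 ] w 0.0122
```

```bash
python3 -m jog '[{"linear":[-0.68,0.68,-0.1],"roll":0},{"linear":[-0.68,0.68,-0.1],"roll":0},{"linear":[-0.68,0.68,-0.1],"roll":0},{"linear":[-0.68,0.68,-0.1],"roll":0},{"linear":[-0.68,0.68,-0.1],"roll":0},{"linear":[-0.68,0.68,-0.1],"roll":0},{"linear":[-0.68,0.68,-0.1],"roll":0},{"linear":[-0.68,0.68,-0.1],"roll":0},{"linear":[-0.68,0.68,-0.1],"roll":0},{"linear":[-0.68,0.68,-0.1],"roll":0},{"linear":[-0.68,0.68,-0.1],"roll":0},{"linear":[-0.68,0.68,-0.1],"roll":0}]' |grep -E "gripper|ft"
python3 d.py
```

```text
ft_force: [-0.5, 0.6, -5.0]
gripper_force: 108.1
t 26.3333 p [0.4754 0.7415 0.2611] q [ 48.7  52.9  12.8   3.1  96.  -52.6] az -169.38 lean [ 9.49 15.57] w 0.0122
```

```bash
python3 -m jog '[{"linear":[-0.68,0.68,-0.2],"roll":0},{"linear":[-0.68,0.68,-0.2],"roll":0},{"linear":[-0.68,0.68,-0.2],"roll":0},{"linear":[-0.68,0.68,-0.2],"roll":0},{"linear":[-0.68,0.68,-0.2],"roll":0},{"linear":[-0.68,0.68,-0.2],"roll":0},{"linear":[-0.68,0.68,-0.2],"roll":0},{"linear":[-0.68,0.68,-0.2],"roll":0},{"linear":[-0.68,0.68,-0.2],"roll":0},{"linear":[-0.6,0.6,-0.2],"roll":0},{"linear":[0,0,0],"roll":0},{"linear":[0,0,0],"roll":0}]' |grep -E "gripper|ft"
python3 d.py
python3 - <<'E'
from h import *
s=env.observe();R=s['tool_rot'];print("slopes along tray x,y",np.degrees(np.arcsin([-R[2,0],R[2,1]])))
P=s['position']+R@[.108,-0,-.0187]
t=optics.get_image("top");si=optics.get_image("side")
B=np.zeros((600,800,3),np.uint8)
for k,(n,im) in enumerate((("top",t),("side",si))):
    u,v=proj(n,P)[0].astype(int);print(n,u,v)
    x,y=np.clip(u-50,0,412),np.clip(v-50,0,284)
    B[:400,400*k:400*k+400]=cv2.resize(im[y:y+100,x:x+100,::-1],(400,400),interpolation=cv2.INTER_CUBIC)
cv2.imwrite("pics/h5.png",B)
E
```

```text
ft_force: [0.1, 0.0, -5.2]
gripper_force: 108.2
t 27.3333 p [0.4883 0.7591 0.3424] q [ 48.3  48.6  12.7   5.   87.8 -52.6] az -172.33 lean [15.69 25.16] w 0.0127
slopes along tray x,y [21.09409723 21.83485375]
top -68 282
side 473 412
```

View pics/h5.png

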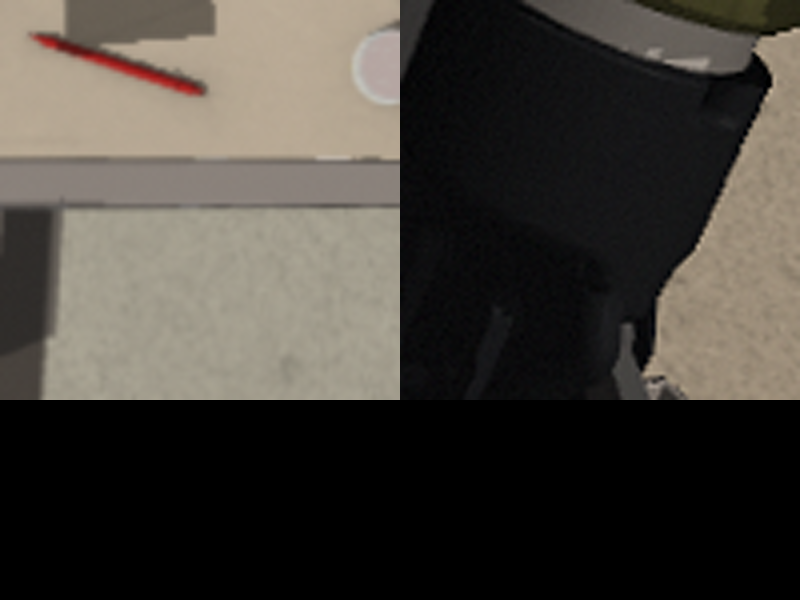

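```bash
python3 d.py .5 .36 .33
```

```text
t 27.4333 p [0.4885 0.7593 0.3408] q [ 48.3  48.7  12.8   5.   87.8 -52.6] az -172.3 lean [15.63 25.08] w 0.0123
[0.5  0.36 0.33] units [ 1.08  -9.063 -4.059] n>= 10
```

```bash
python3 -m jog '[{"linear":[0.04,-0.3,-0.13],"roll":0},{"linear":[0.06,-0.5,-0.23],"roll":0},{"linear":[0.09,-0.75,-0.33],"roll":0},{"linear":[0.11,-0.88,-0.4],"roll":0},{"linear":[0.11,-0.88,-0.4],"roll":0},{"linear":[0.11,-0.88,-0.4],"roll":0},{"linear":[0.11,-0.88,-0.4],"roll":0},{"linear":[0.11,-0.88,-0.4],"roll":0},{"linear":[0.11,-0.88,-0.4],"roll":0},{"linear":[0.11,-0.88,-0.4],"roll":0},{"linear":[0.11,-0.7,-0.32],"roll":0},{"linear":[0.06,-0.4,-0.18],"roll":0}]' |grep -E "gripper|ft"
python3 -m jog '[{"linear":[0,-0.2,-0.09],"roll":0},{"linear":[0,0,0],"roll":0},{"linear":[0,0,0],"roll":0},{"linear":[0,0,0],"roll":0},{"linear":[0,0,0],"roll":0},{"linear":[0,0,0],"roll":0}]' |grep -E "gripper|ft"
python3 d.py
python3 - <<'E'
from h import *
s=env.observe();R=s['tool_rot'];print("slopes",np.degrees(np.arcsin([-R[2,0],R[2,1]])))
P=s['position']+R@[.108,0,-.0187]
B=np.zeros((600,800,3),np.uint8)
for k,n in enumerate(("top","side")):
    im=optics.get_image(n);cv2.imwrite(f"pics/f_{n}.png",im[:,:,::-1])
    u,v=proj(n,P)[0].astype(int);print(n,u,v)
    x,y=np.clip(u-33,0,445),np.clip(v-50,0,284)
    B[:,400*k:400*k+400]=cv2.resize(im[y:y+100,x:x+67,::-1],(400,600),interpolation=cv2.INTER_CUBIC)
cv2.imwrite("pics/h6.png",B)
E
```

```text
ft_force: [0.4, -0.7, -4.1]
gripper_force: 108.3
ft_force: [-0.1, -0.3, -5.3]
gripper_force: 108.2
t 28.9333 p [0.4971 0.3623 0.3309] q [ 16.5  13.9  75.7  21.8  67.7 -89.9] az -172.24 lean [15.61 25.14] w 0.0125
slopes [21.03104958 21.81004687]
top 117 278
side 379 197
```

View pics/h6.png

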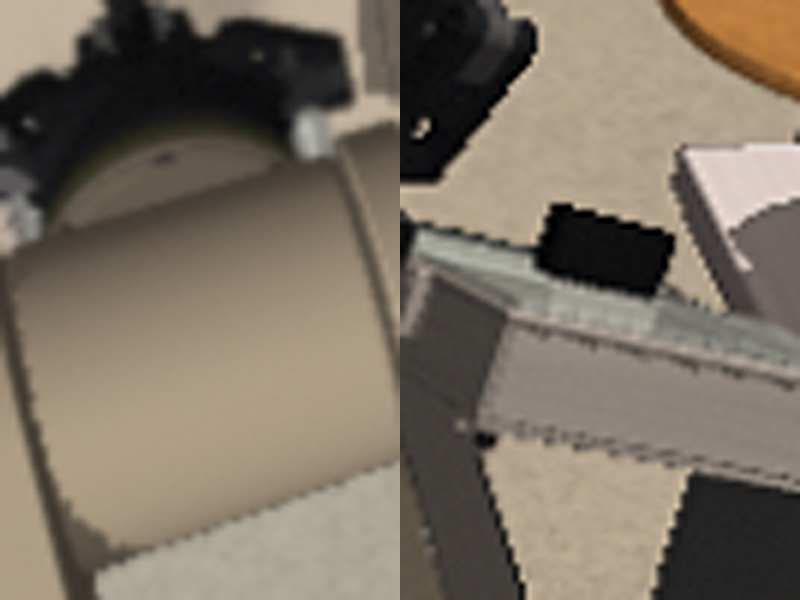

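The cover is flush on the tilted tray (side crop, rim at about (500,330)), but the caps are hidden. I'll bring the tray into the top camera's view at the same tilt and check the caps numerically.

```bash
python3 d.py .48 -.08 .36
```

```text
t 29.0333 p [0.4972 0.362  0.3309] q [ 16.5  13.8  75.7  21.8  67.7 -89.9] az -172.26 lean [15.62 25.14] w 0.0123
[ 0.48 -0.08  0.36] units [ 1.525 -9.448 -5.587] n>= 11
```

```bash
python3 -m jog '[{"linear":[0.06,-0.35,-0.2],"roll":0},{"linear":[0.11,-0.65,-0.38],"roll":0},{"linear":[0.14,-0.83,-0.48],"roll":0},{"linear":[0.14,-0.85,-0.5],"roll":0},{"linear":[0.14,-0.85,-0.5],"roll":0},{"linear":[0.14,-0.85,-0.5],"roll":0},{"linear":[0.14,-0.85,-0.5],"roll":0},{"linear":[0.14,-0.85,-0.5],"roll":0},{"linear":[0.14,-0.85,-0.5],"roll":0},{"linear":[0.14,-0.85,-0.5],"roll":0},{"linear":[0.14,-0.85,-0.5],"roll":0},{"linear":[0.1,-0.55,-0.33],"roll":0}]' >/dev/null
python3 -m jog '[{"linear":[0.05,-0.3,-0.17],"roll":0},{"linear":[0,0,0],"roll":0},{"linear":[0,0,0],"roll":0},{"linear":[0,0,0],"roll":0},{"linear":[0,0,0],"roll":0}]' |grep -E "gripper|ft"
cat > caps.py <<'E'
from h import *
s=env.observe();R=s['tool_rot'];p=s['position'];print("slopes",np.degrees(np.arcsin([-R[2,0],R[2,1]])).round(1),"q",s['q'].round(1),p.round(3))
# tray frame: x=tool x, y=-tool y, z=-tool z; grip middle at about (-.105,0,.033) is the grasp point
Rt=R@np.diag([1,-1,-1]); o=p+R@[0,0,-.0187]-Rt@[-.105,0,.033]
C=lambda P:o+np.array(P)@Rt.T
im=optics.get_image("top"); hsv=cv2.cvtColor(im,cv2.COLOR_RGB2HSV)
g=[(x,y) for x in np.arange(.06,-.07,-.01) for y in np.arange(.045,-.05,-.015)]
uv=proj("top",C([(x,y,.015) for x,y in g])).round().astype(int)
print("corner px",proj("top",C([[.067,.052,.015]])))
print("rows x from +.06 down, cols y from +.045 down: brightness at cap-top height")
v=[im[b,a].max() if 0<=a<512 and 0<=b<384 else -1 for a,b in uv]; print(np.array(v).astype(int).reshape(13,-1))
E
python3 caps.py
```

```text
ft_force: [-0.3, 0.1, -5.1]
gripper_force: 108.3
slopes [21.1 21.8] q [ -40.5    8.6   78.1   31.    97.2 -139.7] [ 0.478 -0.081  0.358]
corner px [[330.51761374 303.14747721]]
rows x from +.06 down, cols y from +.045 down: brightness at cap-top height
[[ 29  58 140 137 140 170  93]
 [ 25  16 148 148 150 170  83]
 [109  18  18 147 147 158  92]
 [111  16  13 148 149 174  94]
 [108  17  12 147 148 168  84]
 [109  46  14 148 148 163  92]
 [108 115  14 148 148 175  95]
 [ 26 107 147 149 148 168  90]
 [ 46 106 148  90 149 159  94]
 [ 34  87 103  88 149 175 172]
 [ 17  17  39  61 159 174 165]
 [ 20  24  79  27 121 120 172]
 [ 27  23  27  17  76  72  72]]
```

```bash
cat >> caps.py <<'E'
print("ascii: #<40, +<80 ; rows x .068 to -.066, cols y .053 to -.055")
X=np.arange(.068,-.068,-.004);Y=np.arange(.053,-.057,-.003)
bar=np.array([(x,y) for x in(-.03,.014) for y in(-.011,.001)])
pb=proj("top",C([(x,y,.061) for x,y in bar]+[(x,y,.041) for x,y in bar])).astype(np.float32)
hull=cv2.convexHull(pb)
for x in X:
    uv=proj("top",C([(x,y,.015) for y in Y])); r=""
    for a,b in uv:
        if cv2.pointPolygonTest(hull,(float(a),float(b)),False)>=0: r+="B" ; continue
        q=im[int(round(b)),int(round(a))].max(); r+="#" if q<40 else "+" if q<80 else "-" if q<125 else "."
    print(r)
n,l,st,ce=cv2.connectedComponentsWithStats(((im.max(2)<45)).astype(np.uint8))
E
python3 caps.py | tail -36
```

```text
[ 25  24  28  17  76  71  71]]
ascii: #<40, +<80 ; rows x .068 to -.066, cols y .053 to -.055
-++++++++-.....................---+++
--+###+++-.....................---+++
--######-......................--++++
--#######+-....................--++++
--+####BBBBB...................--++++
--+####BBBBBB..................---+++
--++++#BBBBBBB.................---+++
..----+BBBBBBBB................---+++
..----+BBBBBBBBB...............---+++
..----+BBBBBBBBB...............--++++
...---+BBBBBBBBB...............--++++
...----BBBBBBBBB...............--++++
..-----BBBBBBBBB...............---+++
..-----BBBBBBBBB...............---+++
..-----BBBBBBBBB...............---+++
...----BBBBBBBBB...............---+++
...-----BBBBBBBB...............---+++
+.-------BBBBBBB................-++++
#+-------.BBBBBB................-++++
###++-----.BBBBB...............---+++
#####++---.....................---+++
##++##+---.....................---+++
##++++---.....-+---............---+++
####++-------.-++++-...........---+++
####+++----------+++-............--++
#######+++--------++-.............--+
#########+++-++----+-..........-...--
#########+++##++++++-..........-...--
##########-+++#+++++-..........-..---
##########+-+-+#####+.-..-.-.-.-..---
###########++-+#####+.............---
####################----.-.-.--.-----
####################+++++-++++++++---
####################+-+++++++++++++--
```

```bash
python3 - <<'E'
from h import *
s=env.observe();R=s['tool_rot'];p=s['position']
Rt=R@np.diag([1,-1,-1]); o=p+R@[0,0,-.0187]-Rt@[-.105,0,.033]
C=lambda P:o+np.array(P)@Rt.T
T=optics.calibration("top")["T"]; d=Rt.T@(T[:3,3]-o);print("cam in tray",d.round(3))
M=[[.067,.052],[.067,-.052],[-.067,-.052],[-.067,.052]]
print("rim",proj("top",C([(a*1.045,b*1.06,.036) for a,b in M])).round(0).tolist());print("floor",proj("top",C([(a,b,.003) for a,b in M])).round(0).tolist())
print("notch",proj("top",C([(.018,.055,.039),(.018,.008,.039),(.07,.008,.039)])).round(0).tolist())
print("bar",proj("top",C([(-.03,-.005,.061),(.014,-.005,.061)])).round(0).tolist())
im=optics.get_image("top");g=im.max(2)
ch="#%*+=-:. "
for r in range(262,316):print(r,"".join(ch[min(8,int(v)//20)] for v in g[r,270:350]))
E
```

```text
cam in tray [-0.456 -0.377  0.589]
rim [[337.0, 308.0], [298.0, 327.0], [293.0, 271.0], [335.0, 254.0]]
floor [[327.0, 301.0], [291.0, 317.0], [286.0, 265.0], [325.0, 250.0]]
notch [[337.0, 290.0], [321.0, 297.0], [322.0, 317.0]]
bar [[321.0, 285.0], [322.0, 303.0]]
262 ------=-----========:-=+=+++++++++==*%%###%%*%%%##%####%##%##%%%%%%%%%%%%%%%%%%%
263 ------=-----=====-==-=++++++++++++++*%####%*+***%%%##%#####%#%#%#%%%%%%%%%%%%%#%
264 ------=-------===-+++++++++++++++++++%#%#%%*=+==*%%########%######%%%%%%%%%%%%%#
265 ------=----------=++++++++++++++++===*%%%%%*=++-=%%###%#########%%%%%%%%%%%%#%%%
266 --=====-------::=++++++++++++++==-:..*%%%%%*=+**=*%#%%%#%%%#####%%%%%%%%%%%#%%%%
267 =======----------=+++++++++++==-:....+%%%%%%**%*+*%%%%%%%%%##%##%%%%%%%%%%%%#%%%
268 =======--------:--==++++++==-:.....:-******%%%*%**%%%%%%%%%%%%%%%%%%%%%%%%%%%%%%
269 =======--------:----=+++=--:....:-::.+***************%%*%%%%%%%%%%%#%%%#%%%%%%%%
270 ====--=--------:-----==-:....:--:... =+*+*++++==++==+*****%%%%%%%%%#%%%%%#%%#%%#
271 ------------::::------.....:-::..    -++=====--=----==****%%%%%%
[... 3056 characters left out ...]
+++++=:  :----------
308 ******************+=+++++===.   ............::::::::-=+++++++++++==::-----------
309 ******************+++++++===:   ..........:::::::::::=++++++++==-::-------------
310 *****************+=++++++===.   .......::::::::::::::=++++++==:  ---------------
311 *****************==++++++===:   .....::::::::::::::::=++++==:. : ---------------
312 *****************==++++++===:   ....:::::::::::::::::=++==:..:   :--------------
313 *****************==+++++++==:   .::::::::::::::::.:::===:..:    .---------------
314 *****************==+++++++==-   .::::::::::::::.....:-:..:     :----------------
315 ****************+===++++++===.  .::::::::::::.....  ..        :-----------------
```

```bash
python3 d.py .6 -.1 .34; python3 - <<'E'
from h import *
im=optics.get_image("top")
for r,c in((287,326),(292,326),(282,325),(279,323),(272,318),(276,310),(300,332),(300,327),(287,318),(285,305),(307,325)):print(r,c,im[r,c])
E
```

```text
t 30.6 p [ 0.4783 -0.0808  0.3581] q [ -40.5    8.6   78.1   31.    97.2 -139.7] az -172.24 lean [15.65 25.13] w 0.0122
[ 0.6  -0.1   0.34] units [-2.589 -1.403  1.007] n>= 3
287 326 [107 108 103]
292 326 [111 112 109]
282 325 [107 108 103]
279 323 [107 108 104]
272 318 [102  98  98]
276 310 [45 46 48]
300 332 [115 107 104]
300 327 [26 25 28]
287 318 [13 14 14]
285 305 [149 147 140]
307 325 [71 68 65]
```

The pixel values fit one cap in the open corner and three more seen through the cover, so the four lie in a row along the left wall. They're not bunched in the corner yet. I'll turn the tilted tray so the slope runs along +x and slightly to -y to break the row, then turn it back.

```bash
python3 d.py .5 .45 .34
```

```text
t 30.65 p [ 0.4783 -0.0809  0.3581] q [ -40.5    8.6   78.1   31.    97.2 -139.7] az -172.25 lean [15.65 25.13] w 0.0121
[0.5  0.45 0.34] units [-2.008 11.499  6.356] n>= 13
```

```bash
python3 -m jog '[{"linear":[-0.07,0.4,0.22],"roll":0},{"linear":[-0.11,0.65,0.36],"roll":0},{"linear":[-0.14,0.82,0.45],"roll":0},{"linear":[-0.15,0.86,0.48],"roll":0},{"linear":[-0.15,0.86,0.48],"roll":0},{"linear":[-0.15,0.86,0.48],"roll":0},{"linear":[-0.15,0.86,0.48],"roll":0},{"linear":[-0.15,0.86,0.48],"roll":0},{"linear":[-0.15,0.86,0.48],"roll":0},{"linear":[-0.15,0.86,0.48],"roll":0},{"linear":[-0.15,0.86,0.48],"roll":0},{"linear":[-0.15,0.86,0.48],"roll":0}]' >/dev/null
python3 -m jog '[{"linear":[-0.12,0.7,0.38],"roll":0},{"linear":[-0.1,0.5,0.28],"roll":0},{"linear":[0,0,0],"roll":-0.5},{"linear":[0,0,0],"roll":-1},{"linear":[0,0,0],"roll":-1},{"linear":[0,0,0],"roll":-1},{"linear":[0,0,0],"roll":-1},{"linear":[0,0,0],"roll":-1},{"linear":[0,0,0],"roll":-1},{"linear":[0,0,0],"roll":-1},{"linear":[0,0,0],"roll":-1},{"linear":[0,0,0],"roll":-1}]' | grep -E "gripper|pos"
python3 -m jog '[{"linear":[0,0,0],"roll":-1},{"linear":[0,0,0],"roll":-1},{"linear":[0,0,0],"roll":-1},{"linear":[0,0,0],"roll":-1},{"linear":[0,0,0],"roll":-0.5},{"linear":[0,0,0],"roll":0}]' | grep -E "gripper|rot"; python3 d.py
```

```text
position: [0.4991, 0.4184, 0.3394]
gripper_force: 108.4
tool_rot: [[-0.067, -0.96, 0.272], [-0.879, 0.185, 0.439], [-0.471, -0.209, -0.857]]
gripper_force: 108.3
t 33.15 p [0.4991 0.4184 0.3394] q [  22.5   17.1   69.8   18.9   68.2 -152.8] az -94.36 lean [15.56 25.13] w 0.0122
```

```bash
python3 -m jog '[{"linear":[0,0,0],"roll":1},{"linear":[0,0,0],"roll":1},{"linear":[0,0,0],"roll":1},{"linear":[0,0,0],"roll":1},{"linear":[0,0,0],"roll":1},{"linear":[0,0,0],"roll":1},{"linear":[0,0,0],"roll":1},{"linear":[0,0,0],"roll":1},{"linear":[0,0,0],"roll":1},{"linear":[0,0,0],"roll":1},{"linear":[0,0,0],"roll":1},{"linear":[0,0,0],"roll":1}]' >/dev/null
python3 -m jog '[{"linear":[0,0,0],"roll":1},{"linear":[0,0,0],"roll":0.6},{"linear":[0,0,0],"roll":0}]' | grep -E "gripper|rot"; python3 d.py .53 -.08 .35
```

```text
tool_rot: [[-0.916, -0.294, 0.273], [-0.153, 0.886, 0.438], [-0.37, 0.36, -0.856]]
gripper_force: 108.4
t 34.4 p [0.4994 0.4182 0.3397] q [ 22.5  17.   69.8  18.9  68.2 -84.5] az -170.5 lean [15.62 25.11] w 0.0122
[ 0.53 -0.08  0.35] units [  1.114 -11.164  -5.471] n>= 12
```

```bash
python3 -m jog '[{"linear":[0.04,-0.4,-0.2],"roll":0},{"linear":[0.07,-0.65,-0.32],"roll":0},{"linear":[0.08,-0.83,-0.41],"roll":0},{"linear":[0.09,-0.87,-0.43],"roll":0},{"linear":[0.09,-0.87,-0.43],"roll":0},{"linear":[0.09,-0.87,-0.43],"roll":0},{"linear":[0.09,-0.87,-0.43],"roll":0},{"linear":[0.09,-0.87,-0.43],"roll":0},{"linear":[0.09,-0.87,-0.43],"roll":0},{"linear":[0.09,-0.87,-0.43],"roll":0},{"linear":[0.09,-0.87,-0.43],"roll":0},{"linear":[0.09,-0.87,-0.43],"roll":0}]' >/dev/null
python3 -m jog '[{"linear":[0.08,-0.75,-0.37],"roll":0},{"linear":[0.06,-0.5,-0.25],"roll":0},{"linear":[0,-0.2,-0.1],"roll":0},{"linear":[0,0,0],"roll":0},{"linear":[0,0,0],"roll":0},{"linear":[0,0,0],"roll":0}]' | grep gripper
cat > look.py <<'E'
from h import *
s=env.observe();R=s['tool_rot'];p=s['position'];print(s['time_s'],p.round(3),"slopes",np.degrees(np.arcsin([-R[2,0],R[2,1]])).round(1),"q6",s['q'][5].round(1))
Rt=R@np.diag([1,-1,-1]); o=p+R@[0,0,-.0187]-Rt@[-.105,0,.033]
C=lambda P:o+np.array(P)@Rt.T
M=[[.067,.052],[.067,-.052],[-.067,-.052],[-.067,.052]]
print("floor",proj("top",C([(a,b,.003) for a,b in M])).round(0).tolist())
print("notch",proj("top",C([(.018,.055,.039),(.018,.008,.039),(.07,.008,.039)])).round(0).tolist())
print("bar",proj("top",C([(-.03,-.005,.061),(.014,-.005,.061)])).round(0).tolist())
print("square caps",proj("top",C([(x,y,.015) for x,y in((.057,.042),(.037,.042),(.057,.022),(.037,.022),(.017,.042),(-.003,.042))])).round(0).tolist())
im=optics.get_image("top");g=im.max(2)
u,v=proj("top",C([[.01,.01,.02]]))[0].astype(int)
ch="#%*+=-:. ";print("cols from",u-32)
for r in range(v-27,v+30):print(r,"".join(ch[min(8,int(q)//20)] for q in g[r,u-32:u+33]))
E
python3 look.py
```

```text
gripper_force: 108.3
35.9 [ 0.53  -0.08   0.352] slopes [21.9 21. ] q6 -138.0
floor [[328.0, 277.0], [292.0, 293.0], [286.0, 241.0], [324.0, 227.0]]
notch [[338.0, 265.0], [321.0, 272.0], [323.0, 292.0]]
bar [[321.0, 259.0], [322.0, 277.0]]
square caps [[328.0, 277.0], [327.0, 270.0], [321.0, 280.0], [320.0, 273.0], [326.0, 262.0], [326.0, 255.0]]
cols from 284
238 ==========++++++++++==%%%%%%*=+%**%%##%%%%##%#%%%%%%%%%%%%%%%%%%%
239 ======++++++++++++++++%%%%%%*=+***%%#%%%%%%%%%%%%%%%%%%%%%%%%%%%%
240 ==+==+++++++++++++++==*%****%**%**%%%%%%%%%%%%%%%%%%%%%%%%%%%%%%%
241 ==++++++++++++++++==-:+*****%********%%%*%%%%%%%%%%%%%%%%%%#%%%%%
242 --=++++++++++++==-:...+******+++++++++*****%%%%%%%%%%%%%%%%%%%%%%
243 -:-==++++++++=--:....:=+++++===-------=++**%%%%%%%%%%%%%%%%%%%%%%
244 -:--==++++==-:....::::=+====-----------=+=+%%%%%%%%%%%%%%%%%%%%%%
245 -:----=+=--:....::::..-+=-==----------==++*%%%%%%%#%%%%%%%%%%%%%%
246 --------:....::::..   :+=====-----::-=+++*%%%%%%%%%%%%%%%%%%%%%%%
247 ------:: ..:-::..     :++==++-:::....=*%%%%%%%%%%#%#%%#%%#%%%%%%%
248 -:-----: :::..       ..+*****=..
[... 2553 characters left out ...]

285 ::::::=+++++===:   .........:-----::::::=++++++=-----------------
286 .... .=+++++===:   .........::--::::::::=+++++=------------------
287 +++++++++++++==:   ......:::::::::::::::=++===-------------------
288 %%%%%%+++++++==-   ..:.::::::::::::.::.:===-.:-------------------
289 *%*%%**=+++++===.  ..::::::::::::.:....:-:. .:-------------------
290 ******+++++++===.  ..:::::::::::...    .. :.---------------------
291 *******++++++===.  ..:::::::::...     ..:  ----------------------
292 *******++++++===:   .::::::::...    ..::   :---------------------
293 *******++++++===:   .:::::.....   .::-::  :----------------------
294 *******+=++++===:   .:::.....   .::-::   ------------------------
```

The caps are now bunched. One is in the corner at pixel (328,276), one beside it along the left wall, and one on the end wall at (314,281). The last is wedged between them behind the cover's bar. Slopes are 22 and 21 degrees, the cover is seated and the arm is still, so I'll hand in.

```bash
python3 -m jog '[{"linear":[0,0,0],"roll":0},{"linear":[0,0,0],"roll":0},{"linear":[0,0,0],"roll":0},{"linear":[0,0,0],"roll":0}]' | grep -E "pos|ft|gripper"; python3 -c "
from rig import env
print(env.close_job())"
```

```text
position: [0.5299, -0.0806, 0.3519]
ft_force: [0.6, -0.5, -5.2]
gripper_force: 108.4
the job is handed in; nothing more can be done
None
```

The job is handed in at about 36 s: the cover is seated on the tray, which is held still and tilted about 21–22° both ways. Three caps are visible bunched at the open far-left corner; the fourth is hidden behind the cover's bar, and I inferred its place between them.

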